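Load the clean film roll onto the plate sealer with the fork lifter

TASK

Pick up the fork lifter by its handle, slide its tines under the film roll and lift the roll up and off its storage post, then lower it gently over the upright spindle of the plate sealer until it sits fully down and upright on the spindle's collar. The film must stay clean: the gripper and arm never touch the roll, only the fork carries it, and it must not fall or topple. Finally draw the fork out and set it down flat on the bench, well clear of the sealer, disturbing nothing else.

Things in the scene. Friction and masses are not known exactly. Their poses are not given: they have to be found in the camera images.
- fork: Fork lifter, loose, 0.3 kg, flat on the bench. Origin: underside, directly below the handle's centre; x points along the tines to their tips, z up. Dark steel plate 6 mm thick (x -35 to 60 mm, 72 mm wide) with two tines, x 55 to 132 mm, each 14 mm wide, 44 mm gap between them. A thin backrest, 72 mm wide, stands on the plate: front face at x = 60 mm, top 36 mm above the underside.
- fork_seat (a point): Point on the fork midway between the tines, 100 mm ahead of the handle's centre, on the tines' top face (6 mm above the underside): the roll's centre belongs here, leaving 5 mm between roll and backrest. Axes as the fork.
- fork_handle (a point): Centre of the top of the fork's grey upright handle block, 100 mm above the fork's underside, axes as the fork. The block is 20 mm thick along x and 50 mm wide along y, with its foot on the plate. Pinch it firmly from above across the 20 mm, fingers closing along the fork's x: gripped across the 50 mm the fork could swing down under the roll's weight.
- roll: White film roll, loose, about 0.18 kg: upright ring of 70 mm outer diameter, 50 mm tall, with a 28 mm bore. Origin: centre of its underside; z along the bore, up. It starts on the storage post's collar.
- stand: Storage stand, fixed. Origin: on the post's axis at bench height. Round base 84 mm across, 6 mm thick; collar 36 mm in diameter, its top at 30 mm height, on which the roll rests; upright post 20 mm in diameter, tapering from 74 mm height to an 8 mm tip at 88 mm. Open all round: the tines pass under the roll, one on each side of the collar.
- stand_seat (a point): Centre of the storage stand's collar top, on the post's axis, 30 mm above the bench.
- sealer: Plate sealer, fixed: a white box with a spindle before it. Origin: on the spindle's axis at bench height; x points from the spindle to the box, z up. Base plate 6 mm thick (x -42 to 138 mm, 110 mm wide). The box: front face at x = 58 mm, 110 mm wide, 95 mm tall; so bring the fork in from the front, roughly along +x. Collar and spindle are exactly like the storage stand's.
- spindle_seat (a point): Centre of the spindle's collar top, 30 mm above the bench, where the centre of the roll's underside must come. Axes as the sealer.
- tube_rack: White tube rack with wooden ends, full of capped tubes, 80 x 200 mm, 127 mm tall. Bystander, leave alone. Origin: centre of its underside.
- core: Bare cardboard core, upright, 40 mm in diameter, 50 mm tall. Bystander, leave alone. Origin: centre of its underside.
- wide_roll: Wide flat white ring, 96 mm in diameter, 30 mm tall. Bystander, leave alone. Origin: centre of its underside.
- amber_bottle: Amber bottle, 70 mm in diameter, about 150 mm tall. Bystander, leave alone. Origin: centre of its underside.
- saline_bottle: White bottle, 68 mm in diameter, about 160 mm tall. Bystander, leave alone. Origin: centre of its underside.
- beaker: Clear beaker, 60 mm in diameter, 70 mm tall. Bystander, leave alone. Origin: centre of its underside.
- pen: Blue pen, 140 mm long. Bystander, leave alone. Origin: centre of its underside.
Not all that is in view belongs to the job. Leave any pink look-alike of the fork alone.

How it is judged:
By the outcome, as a careful person would: the job done as asked, in the order asked, and still so for the second after the job is handed in, with the robot touching nothing.
It also fails if it takes over 66 s, if anything falls off the work surface, if the arm or the gripper's body presses on something with over 40 N, if the wrist force passes 120 N, or if a joint passes its speed limit or range.

ROBOT

A 6-joint arm with a two-finger parallel gripper is mounted at the origin on the work surface. World frame = base frame: x ahead of the robot, y to its left, z up, the work surface at z = 0. Lengths are in m, angles in rad, forces in N, time in s.
With the tool pointing down it reaches from about 0.325 to 0.85 m from the base axis. Payload 4.4 kg.
Tool frame: the origin (TCP) lies at the very end of the fingers, on their centre line; the grasp point (between the pads) lies 19 mm behind it; z points along the fingers, y is the direction in which the jaws open and shut (so a half turn about z gives the same grasp; the last joint's range is limited). The gripper opens to 94 mm and grips with 3 to 60 N. Pads are 16 mm wide; open, the fingers measure 119 mm over their backs; the gripper's body (75 mm by 177 mm) begins 78 mm behind the grasp point.
Start: joints at [-0.15, 0.207, 1.542, -0, 1.393, -0.15], TCP at [0.575, -0, 0.183] pointing down, gripper open.
Joint ranges: [-2.73, 2.73], [-0.86, 2.22], [0.23, 2.46], [-1.11, 4.25], [0.08, 2.63], [-2.82, 2.82]. Speed limits (rad/s): [2.79, 2.79, 3.14, 3.14, 3.14, 3.14].

INTERFACE

Orientations are given as [roll, pitch, yaw] about the fixed x, y, z axes, in that order (R = Rz(yaw) Ry(pitch) Rx(roll)).
In Python, from rig import ctrl gives the robot as it stands.
- The arm moves only by the shell command python3 -m crank 'ROWS' [OPENING] [FORCE]. ROWS is JSON, a list of rows, each an object with "slide": the shift along the tool's x, y, z in m, a list of three; "yaw": the turn about the tool's z in rad. In form: [{"slide": [tx, ty, tz], "yaw": yaw}, ...]. A call has 1 to 5 rows; each row is the pose to reach, as a shift and turn from the pose measured when the call began, along the tool's axes at that moment; what a row does not reach only later rows make up. A row lasts 1/10 s, in which the tool goes at most 50 mm and 8.59 degrees, less where a joint would pass 70% of its speed; a pose out of reach is approached as far as the arm can. A call with a gripper value outside its range is refused whole. OPENING is the opening, from 0 (shut) to 1 (fully open), set as the call begins (- or left out, the last holds). The fingers move at their own pace and stop on an object; FORCE is the grip in N (left out, the last holds). Time passes only in rows, so rows that repeat a pose let the fingers close. It gives the time, the measured TCP pose, the force and the opening at its end, in the units of the state.
- ctrl.state(): the state, without advancing time (a new reading comes with each control period).
- ctrl.read_camera(name): name is "scene" or "side" or "wrist"; returns a dict with "img" (480x640x3 uint8, red, green, blue), "z_map" (480x640 float32, m along the optical axis (not along the pixel's ray), 0 where there is no reading), "vfov" (degrees; the focal length in pixels is half the picture's height over the tangent of half this angle, whatever the lens; pixels are square), "cx", "cy" (the principal point, pixels), "world_from_camera" (4x4, takes a point from camera to world coordinates). Camera axes: x right, y up, looking along -z (the intrinsics and any distortion apply to the point x, -y, -z); pixel columns grow to the right and rows downward; lengths in m; the calibration is good to about 2 mm. A picture is of the moment at which its call begins.
- ctrl.job_done(): hands the job in, once; it reports no verdict.
Trained networks look in the newest picture that a camera, given by its name, has taken for a name from the list of things; names that differ only in an ending like _2 or _b are one class to them, and where a whole thing is asked for, a point or a joint stands for the part that bears it (a point fixed in the world has none). Each returns a list of dicts, best first, with "conf" (0 to 1); they miss things now and then, are a little off and sometimes report something else, mostly with a low value. They report only what shows in the picture. A call takes as long as a camera call. They do not tell look-alikes from the thing itself.
- ctrl.outline_of(camera, name): "pixels" (480x640 bool, what is visible of it).
- ctrl.landmark_of(camera, name): "position" ([x, y, z] in m, in world coordinates, good to about 4 mm: a listed point, or the origin of a listed thing).
The state is a dict: "time_s": time; "q": joint angles; "qd": joint speeds; "effort": joint torques, N m; "ee_pos": TCP position; "tcp_rot": TCP orientation; "force": force on the tool from outside, world axes, zero at the start; "ft_torque": the same for the moment, N m; "opening": finger opening in m.
Only numpy, scipy, OpenCV 4.12 (cv2) and the standard library are available. Lean on these libraries where they do the work, as an engineer would, in place of code of your own. Each camera call takes 0.05 s, during which the arm holds its last target.

## Working session

There is one attempt and no reset: what is moved stays moved. The work goes in short steps, Python scripts to look and compute and a shell command to move; the robot and the scene stay as the last step left them, time stands still between calls to the robot, and variables do not carry over. Pictures are saved under pics/ and viewed, and the job is handed in when it is done.

```bash
mkdir -p pics; ls; cat > h.py <<'E'
import numpy as np, cv2
from rig import ctrl
def cam(n,save=None):
    c=ctrl.read_camera(n)
    if save: cv2.imwrite('pics/'+save,c['img'][:,:,::-1])
    return c
def pts(c):
    z=c['z_map']; f=240/np.tan(np.radians(c['vfov'])/2)
    v,u=np.mgrid[0:480,0:640]
    P=np.stack([(u-c['cx'])/f*z,-(v-c['cy'])/f*z,-z],-1)
    T=c['world_from_camera']
    return P@T[:3,:3].T+T[:3,3]
E
python3 - <<'E'
from h import *
print(ctrl.state())
for n in ['scene','side','wrist']:
    c=cam(n,n+'0.png'); print(n,c['vfov'],c['cx'],c['cy'],c.keys(),np.round(c['world_from_camera'],3).tolist())
    for t in ['fork','fork_handle','fork_seat','roll','stand_seat','spindle_seat','sealer','tube_rack','core','wide_roll','amber_bottle','saline_bottle','beaker','pen']:
        print(t,[(np.round(d['position'],3).tolist(),round(d['conf'],2)) for d in ctrl.landmark_of(n,t)])
E
```

```text
pics
{'time_s': 0.0, 'q': array([-1.50477067e-01,  2.07425698e-01,  1.54293196e+00, -1.98661953e-05,
        1.39351193e+00, -1.50509948e-01]), 'qd': array([-3.96473851e-04, -3.86706839e-04, -6.72042144e-04, -2.02674880e-04,
       -2.61648581e-05, -3.88553843e-04]), 'effort': array([-8.39226868e-05, -3.70882022e+01, -2.81415099e+01,  6.96549774e-02,
        3.60915181e-02, -1.71865345e-04]), 'ee_pos': array([5.74142824e-01, 1.24641103e-04, 1.82198082e-01]), 'tcp_rot': array([-3.13933853e+00, -3.22083064e-04,  1.57083237e+00]), 'force': array([-0.37575892, -0.21858592, -0.31782447]), 'ft_torque': array([0.03579637, 0.05601335, 0.01995219]), 'opening': 0.09406155726145599}
scene 42.48825613046314 316.98417124187 241.24842379503187 dict_keys(['img', 'z_map', 'vfov', 'cx', 'cy', 'world_from_camera']) [[-0.831, -0.452, 0.324, 0.995], [0.556, -0.69, 0.464, 0.61], [0.014, 0.565, 0.825, 1.214], [0.0, 0.0, 0.0, 1.0]]
fork [([0.274, -0.301, -0.0], 0.81), ([0.474, -0.003, -0.002], 0.69), ([0.475, -0.0, 0.1], 0.62)]
fork_handle [([0.478, -0.001, 0.101], 0.95), ([0.275, -0.3, 0.099], 0.84)]
fork
[... 1535 characters left out ...]
0.598, -0.19, -0.001], 0.35)]
saline_bottle [([0.508, -0.462, 0.0], 0.92)]
beaker [([0.42, 0.423, -0.002], 0.96)]
pen [([0.302, 0.334, 0.001], 0.77)]
wrist 64.35094898242706 315.680515510478 239.69872402733913 dict_keys(['img', 'z_map', 'vfov', 'cx', 'cy', 'world_from_camera']) [[1.0, -0.0, 0.0, 0.576], [0.0, 0.963, 0.271, 0.079], [-0.0, -0.271, 0.963, 0.385], [0.0, 0.0, 0.0, 1.0]]
fork [([0.475, 0.001, 0.003], 0.83)]
fork_handle [([0.476, 0.004, 0.103], 0.71)]
fork_seat []
roll []
stand_seat []
spindle_seat [([0.594, -0.184, 0.029], 0.85)]
sealer [([0.592, -0.184, 0.003], 0.61)]
tube_rack []
core [([0.706, 0.004, -0.001], 0.68)]
wide_roll []
amber_bottle []
saline_bottle []
beaker []
pen []
```

View pics/scene0.png

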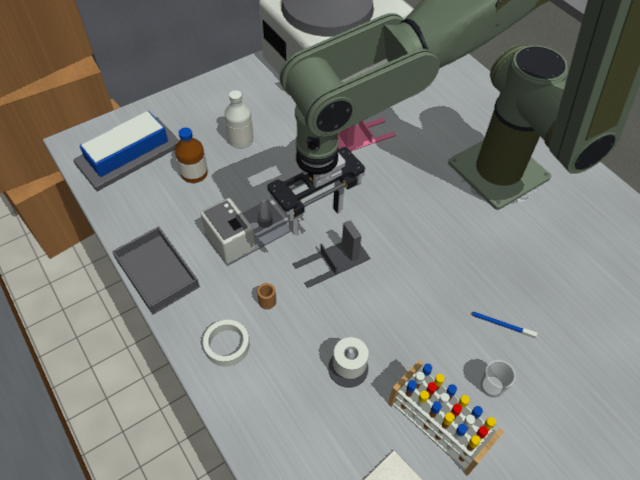

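View pics/side0.png

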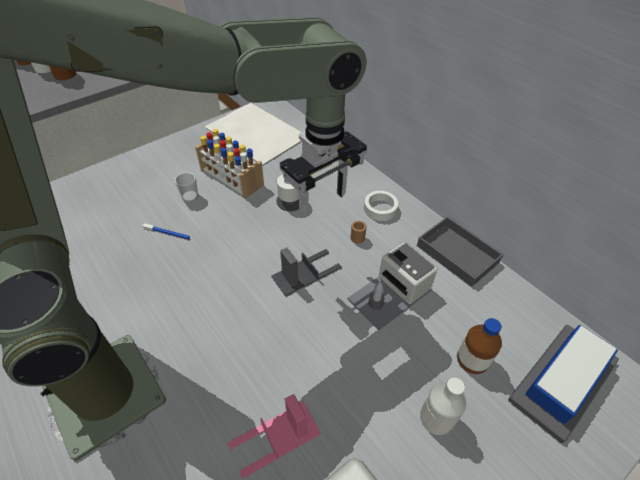

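View pics/wrist0.png

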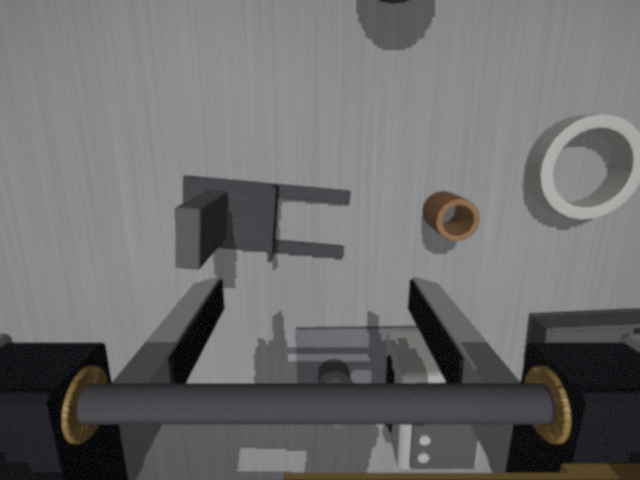

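The dark fork is at scene (340,252) and side (295,272), with its tines pointing roughly world +x. The pink look-alike is at scene (365,130) and side (280,435), and I'll leave it alone. The roll on its stand is at scene (350,357), and the spindle is at scene (264,212), in front of the white box. Other white objects are the wide ring at (226,342) and the saline bottle at (238,120). Next I'll measure precisely from depth.

```bash
python3 - <<'E'
from h import *
C={}
for n in ['scene','side','wrist']:
    c=cam(n); C[n]=c; P=pts(c); print('==',n)
    def blob(name,near,zlo,zhi,r,k=''):
        m=(np.hypot(P[...,0]-near[0],P[...,1]-near[1])<r)&(P[...,2]>zlo)&(P[...,2]<zhi)&(c['z_map']>0)
        Q=P[m]
        if len(Q)<15: print(name,'few',len(Q)); return
        (cx,cy),(w,h),a=cv2.minAreaRect((Q[:,:2]*1000).astype(np.float32))
        (ex,ey),er=cv2.minEnclosingCircle((Q[:,:2]*1000).astype(np.float32))
        print(name,len(Q),'rect',np.round([cx,cy,w,h,a],1),'circ',np.round([ex,ey,er],1),'mean',np.round(Q.mean(0)*1000,1),'zmed',round(np.median(Q[:,2])*1000,1))
    blob('handle top',(0.476,0),0.096,0.106,0.06)
    blob('fork plate',(0.525,-0.003),0.003,0.010,0.13)
    blob('roll top',(0.643,0.231),0.074,0.086,0.05)
    blob('post tip',(0.643,0.231),0.084,0.095,0.02)
    blob('spindle tip',(0.595,-0.188),0.078,0.095,0.03)
    blob('spindle col',(0.595,-0.188),0.026,0.034,0.03)
    blob('box top',(0.70,-0.188),0.088,0.100,0.10)
    blob('rack',(0.562,0.427),0.06,0.14,0.15)
    blob('core',(0.70,0.003),0.04,0.06,0.04)
E
python3 - <<'E'
import cv2
a=cv2.imread('pics/scene0.png');b=cv2.imread('pics/side0.png')
x=cv2.resize(a[200:300,270:400],None,fx=3,fy=3);y=cv2.resize(b[225:325,250:380],None,fx=3,fy=3)
cv2.imwrite('pics/crop1.png',cv2.hconcat([x,y]))
E
```

```text
== scene
handle top 161 rect [476.1  -1.5  51.   22.   85.7] circ [476.8  -1.5  27.5] mean [476.8  -1.   99.7] zmed 99.5
fork plate 1632 rect [524.3  -2.3 255.8 255.4  87.1] circ [525.   -3.  129.7] mean [529.   -1.    5.3] zmed 4.8
roll top 837 rect [643.8 231.4  70.5  68.5  35.4] circ [643.4 231.9  36.1] mean [644.9 232.2  79.5] zmed 79.7
post tip 27 rect [649.2 231.1  38.6  19.3  86.8] circ [642.6 231.4  19.5] mean [645.4 232.   86.9] zmed 86.7
spindle tip 34 rect [ 596.5 -182.1   14.3   14.3   69.8] circ [ 597.  -183.     8.4] mean [ 597.2 -182.7   84.3] zmed 84.3
spindle col 89 rect [ 596.4 -183.3   32.8   35.2   70.7] circ [ 595.5 -184.7   19.2] mean [ 597.6 -180.9   30. ] zmed 29.8
box top 1206 rect [ 694.6 -183.    79.6  108.2    1.1] circ [ 694.6 -184.4   64. ] mean [ 695.6 -181.4   93.4] zmed 93.5
rack 4743 rect [509.8 413.7 191.5 201.6  11.8] circ [532.4 419.4 122.4] mean [563.  430.   96.8] zmed 88.4
core 180 rect [704.4   2.4  37.7  40.1  17. ] circ [703.2   2.5  21.5] mean [704.6   3.4  48.1] zmed 48.9
== side
handle top 145 rect [474.   -2.6  51.4  20.7  86.2] circ [47
[... 1040 characters left out ...]
e+01] mean [476.3   1.2  99.8] zmed 99.9
fork plate 5770 rect [550.5   1.3 173.9 229.6  31.2] circ [525.3 -10.4 122.7] mean [5.225e+02 5.000e-01 6.000e+00] zmed 6.1
roll top few 0
post tip few 0
spindle tip 39 rect [ 594.6 -185.4    6.1    8.1   70.6] circ [ 595.1 -185.2    4.4] mean [ 595.1 -185.1   87.9] zmed 87.8
spindle col 322 rect [ 5.952e+02 -1.729e+02  3.460e+01  1.520e+01  3.000e-01] circ [ 595.3 -179.3   17.3] mean [ 595.1 -173.    29.8] zmed 29.8
box top 3739 rect [ 692.7 -181.7   76.8  108.4    1.1] circ [ 692.  -181.9   63.3] mean [ 688.7 -198.6   92.9] zmed 93.6
rack few 0
core 1014 rect [702.9   3.8  39.   39.3  35.4] circ [702.9   3.9  20.2] mean [702.3   4.5  48.3] zmed 49.4
```

View pics/crop1.png

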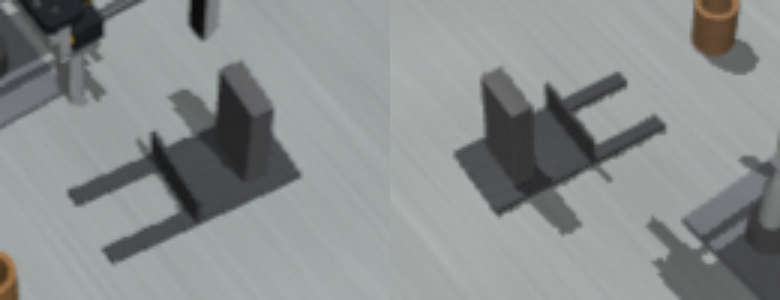

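The close crop confirms the dark fork with the grey handle: handle top at (0.476, -0.001, 0.100), yaw about -5°. I'll move over it.

```bash
python3 -m crank '[{"slide":[0,-0.05,0],"yaw":0.045},{"slide":[-0.001,-0.098,0],"yaw":0.087},{"slide":[-0.001,-0.098,0],"yaw":0.087},{"slide":[-0.001,-0.098,0],"yaw":0.087}]'
python3 - <<'E'
from h import *
c=cam('wrist','wrist1.png');P=pts(c)
m=(np.hypot(P[...,0]-.476,P[...,1])<.05)&(abs(P[...,2]-.1)<.004)
print(cv2.minAreaRect((P[m][:,:2]*1000).astype(np.float32)), P[m].mean(0))
# plate/tines top
m=(P[...,2]>.003)&(P[...,2]<.009)&(P[...,0]>.42)&(P[...,0]<.63)&(abs(P[...,1])<.06)&(c['img'].mean(2)<90)
print(cv2.minAreaRect((P[m][:,:2]*1000).astype(np.float32)), m.sum())
s=ctrl.state();print(s['ee_pos'],s['tcp_rot'],s['time_s'])
E
```

```text
time_s: 2.8
ee_pos: [0.4765, -0.0009, 0.1834]
tcp_rot: [3.141, 0.0, 1.484]
force: [0.6, -0.3, 0.9]
opening: 0.094
((475.4962158203125, 0.2995128631591797), (49.810630798339844, 19.843780517578125), 84.66658020019531) [0.47548037 0.00116429 0.09985544]
((523.7271118164062, -4.539302825927734), (72.05318450927734, 165.3609619140625), 84.80741882324219) 6488
[ 0.47812759 -0.00120393  0.18425687] [3.13881641e+00 1.74159435e-04 1.48384587e+00] 2.85
```

View pics/wrist1.png

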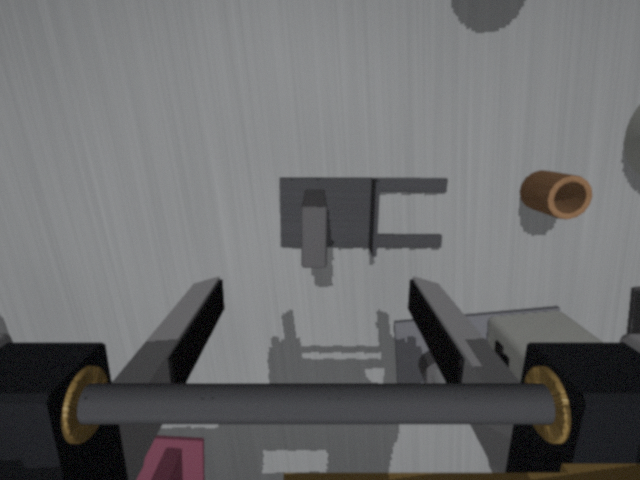

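The wrist picture shows the fork squarely between the fingers, handle top at (315,235) and the tines at (410,185) and (410,240). The yaw matches at 84.7°. I'll descend and grip.

```bash
python3 -m crank '[{"slide":[0,-0.001,0.04],"yaw":0},{"slide":[0,-0.001,0.08],"yaw":0},{"slide":[0,-0.001,0.11],"yaw":0},{"slide":[0,-0.001,0.122],"yaw":0},{"slide":[0,-0.001,0.122],"yaw":0}]'
python3 -m crank '[{"slide":[0,0,0],"yaw":0},{"slide":[0,0,0],"yaw":0},{"slide":[0,0,0],"yaw":0},{"slide":[0,0,0],"yaw":0},{"slide":[0,0,0],"yaw":0}]' 0 50
python3 -m crank '[{"slide":[0,0,0],"yaw":0},{"slide":[0,0,0],"yaw":0}]'
```

```text
time_s: 3.35
ee_pos: [0.4776, -0.0011, 0.0611]
tcp_rot: [3.141, -0.0, 1.484]
force: [-0.0, -0.6, 0.1]
opening: 0.0938
time_s: 3.85
ee_pos: [0.4781, -0.0012, 0.0618]
tcp_rot: [3.14, 0.0, 1.484]
force: [-0.6, -0.5, 0.3]
opening: 0.0572
time_s: 4.05
ee_pos: [0.4782, -0.0012, 0.062]
tcp_rot: [3.14, 0.0, 1.484]
force: [1.1, -0.2, 1.1]
opening: 0.0414
```

```bash
python3 -m crank '[{"slide":[0,0,0],"yaw":0},{"slide":[0,0,0],"yaw":0},{"slide":[0,0,0],"yaw":0},{"slide":[0,0,0],"yaw":0},{"slide":[0,0,0],"yaw":0}]' 0 60
```

```text
time_s: 4.55
ee_pos: [0.477, -0.0011, 0.0618]
tcp_rot: [-3.141, 0.0, 1.484]
force: [-4.4, 0.0, 3.5]
opening: 0.0191
```

```bash
python3 -m crank '[{"slide":[0,0,-0.01],"yaw":0},{"slide":[0,0,-0.03],"yaw":0},{"slide":[0,0,-0.06],"yaw":0},{"slide":[0,0,-0.09],"yaw":0},{"slide":[0,0,-0.09],"yaw":0}]'
python3 - <<'E'
from h import *
for n in ['scene','side','wrist']:
    c=cam(n,n+'2.png');P=pts(c)
    m=(P[...,2]>.06)&(P[...,2]<.11)&(P[...,0]>.54)&(P[...,0]<.625)&(abs(P[...,1])<.06)&(c['img'].mean(2)<90)
    Q=P[m]; print(n,m.sum())
    if m.sum()>30:
        A=np.c_[Q[:,0]-.477,Q[:,1],np.ones(len(Q))]; print(np.linalg.lstsq(A,Q[:,2],rcond=None)[0],Q.min(0),Q.max(0))
s=ctrl.state();print(s['ee_pos'],s['tcp_rot'],s['force'],s['opening'])
E
```

```text
time_s: 5.05
ee_pos: [0.4818, -0.0018, 0.1566]
tcp_rot: [3.13, 0.001, 1.484]
force: [0.7, -0.4, -2.3]
opening: 0.0193
scene 436
[0.00251447 0.00895545 0.1016652 ] [ 0.5403436  -0.04840182  0.09424468] [0.61732803 0.02899214 0.1085691 ]
side 220
[-0.0016233  -0.00478182  0.09724954] [ 0.54030246 -0.05159493  0.09213914] [0.61286754 0.02364757 0.10116704]
wrist 3421
[-0.00041319  0.00402909  0.09619278] [ 0.54018565 -0.04627185  0.09146919] [0.61143868 0.03052553 0.10652085]
[ 0.47623546 -0.00095127  0.15045443] [-3.13952146e+00 -1.11252493e-04  1.48408136e+00] [-1.10530858 -0.2337693  -2.55280931] 0.019658380906575484
```

View pics/wrist2.png

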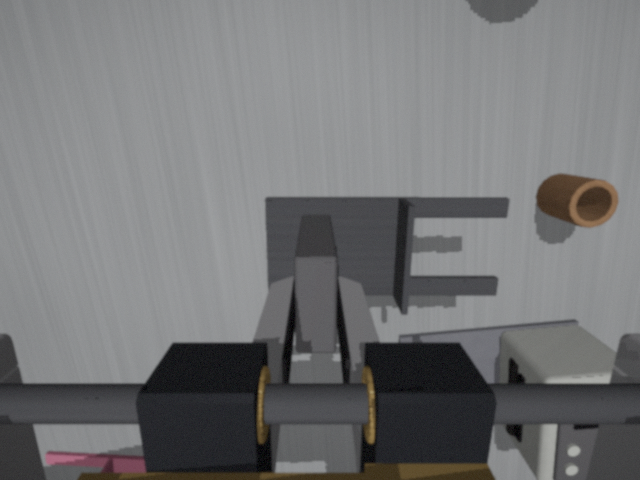

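View pics/side2.png

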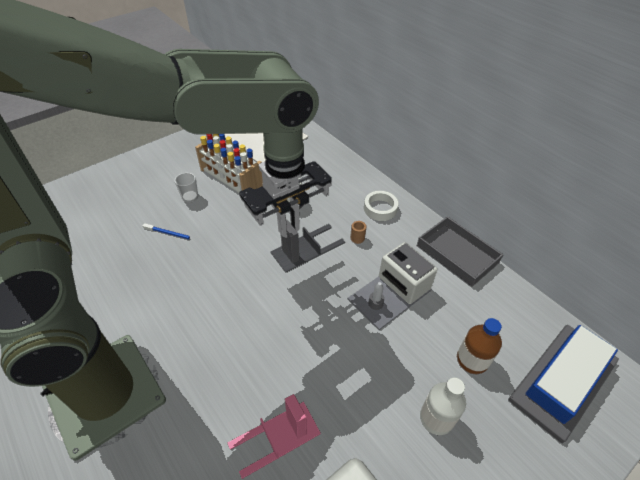

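The wrist and side pictures show the fork held level, with the tines at wrist (460,207) and (455,285). Tine tops are at 0.096 with the TCP at 0.150, so the underside is 61 mm below the TCP. I'll travel to the stand next.

```bash
python3 -m crank '[{"slide":[0.03,-0.01,0],"yaw":0},{"slide":[0.075,-0.02,0],"yaw":0},{"slide":[0.12,-0.03,0],"yaw":-0.04},{"slide":[0.16,-0.038,0],"yaw":-0.087},{"slide":[0.19,-0.044,0],"yaw":-0.087}]'
python3 -m crank '[{"slide":[0.02,0,0],"yaw":0},{"slide":[0.039,0,0],"yaw":0},{"slide":[0.039,0,0],"yaw":0},{"slide":[0.039,0,0],"yaw":0}]'
python3 - <<'E'
from h import *
s=ctrl.state();print(s['ee_pos'],s['tcp_rot'],s['force'],s['opening'])
for n in ['wrist','scene','side']:
    c=cam(n,n+'3.png');P=pts(c)
    def blob(name,near,zlo,zhi,r,col=None):
        m=(np.hypot(P[...,0]-near[0],P[...,1]-near[1])<r)&(P[...,2]>zlo)&(P[...,2]<zhi)&(c['z_map']>0)
        if col is not None: m&=(c['img'].mean(2)>col)
        Q=P[m]
        if len(Q)<8: print(n,name,'few'); return
        (ex,ey),er=cv2.minEnclosingCircle((Q[:,:2]*1000).astype(np.float32)); print(n,name,len(Q),np.round([ex,ey,er],1),np.round(Q.mean(0)*1000,1), cv2.minAreaRect((Q[:,:2]*1000).astype(np.float32)))
    blob('roll top',(.642,.231),.074,.084,.05)
    blob('post tip',(.642,.231),.0845,.095,.012)
    blob('handle',(.45,.231),.18,.196,.04)
    m=(P[...,2]>.088)&(P[...,2]<.104)&(P[...,0]>.40)&(P[...,0]<.60)&(abs(P[...,1]-.231)<.05)&(c['img'].mean(2)<90)
    Q=P[m]; print(n,'fork',cv2.minAreaRect((Q[:,:2]*1000).astype(np.float32)),Q[:,2].mean())
E
```

```text
time_s: 5.7
ee_pos: [0.4463, 0.1941, 0.1479]
tcp_rot: [-3.135, 0.0, 1.573]
force: [-0.0, -0.1, -3.7]
opening: 0.0196
time_s: 6.1
ee_pos: [0.4448, 0.2325, 0.1458]
tcp_rot: [-3.131, 0.002, 1.574]
force: [0.1, 0.2, -3.4]
opening: 0.0194
[0.44480665 0.23247507 0.14575382] [-3.13131377e+00  1.84873041e-03  1.57422914e+00] [ 0.13957715  0.21222098 -3.44447797] 0.01937144430879959
wrist roll top 6699 [643.1 233.4  35.6] [641.3 234.7  79.6] ((642.749267578125, 233.22756958007812), (69.3779296875, 69.30856323242188), 10.733534812927246)
wrist post tip 193 [643.7 232.3   5.5] [643.1 232.7  87.1] ((643.459228515625, 232.39279174804688), (10.57275104522705, 9.895244598388672), 26.110004425048828)
wrist handle 5021 [445.6 233.5  26.4] [445.5 236.4 184.7] ((442.8617248535156, 234.79844665527344), (52.262229919433594, 40.81591796875), 69.00032806396484)
wrist fork ((493.48431396484375, 233.57778930664062), (165.64955139160156, 71.97673034667969), 0.24936337769031525) 0.09005417846985057
scene roll top 810 [644.1 230.9  36. ] [644.8 232.1  79.5] ((643.8768310546875, 231.82659912109375), (68.87527465
[... 260 characters left out ...]
] ((446.43804931640625, 241.9041290283203), (45.27724838256836, 29.769901275634766), 0.20339010655879974)
scene fork ((493.7978515625, 231.20164489746094), (166.0281982421875, 74.95906829833984), 0.8826251029968262) 0.09169140647378737
side roll top 318 [642.7 229.4  36.7] [641.4 227.6  78. ] ((641.6454467773438, 229.68862915039062), (71.01200103759766, 66.62479400634766), 72.77568817138672)
side post tip few
side handle 161 [445.2 228.8  26. ] [444.9 224.2 185.3] ((445.38232421875, 225.87916564941406), (43.107357025146484, 43.11991500854492), 29.550743103027344)
side fork ((492.14971923828125, 228.9539794921875), (164.9188232421875, 73.4547119140625), 0.8691084980964661) 0.09103899908413357
```

View pics/wrist3.png

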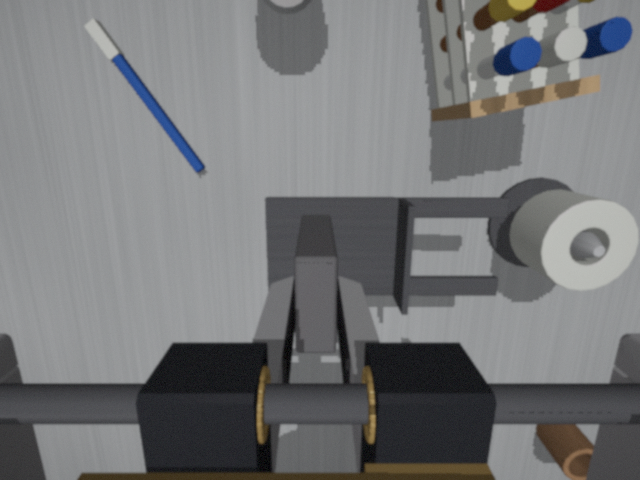

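View pics/scene3.png

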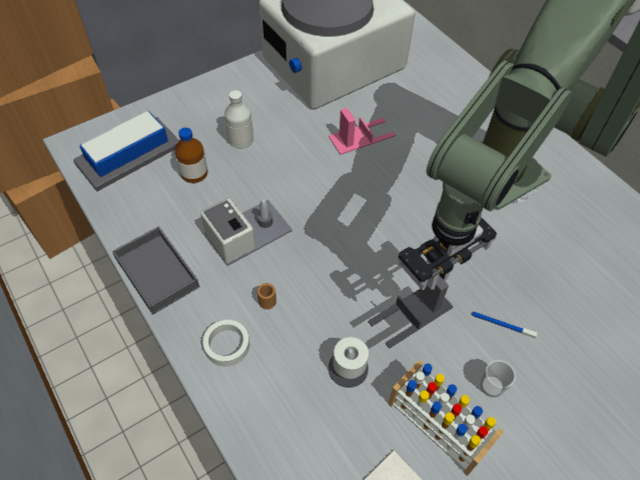

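The wrist picture shows the roll at (580,240) with its post tip at (592,247), and the tines pointing straight at it. All three cameras agree the lateral error is under 1 mm and the advance needed is about 98.5 mm. I'll lower the fork to 14 mm underside height while still clear of the stand.

```bash
python3 -m crank '[{"slide":[-0.0005,0,0.03],"yaw":0},{"slide":[-0.0005,0,0.055],"yaw":0},{"slide":[-0.0005,0,0.070],"yaw":0},{"slide":[-0.0005,0,0.070],"yaw":0},{"slide":[-0.0005,0,0.070],"yaw":0}]'
cat > m.py <<'E'
from h import *
import sys
def rep(tag,rz,fz,sides=('wrist','scene','side'),save=True):
    s=ctrl.state();print(s['time_s'],s['ee_pos'],s['tcp_rot'],s['force'],s['opening'])
    hx,hy=s['ee_pos'][:2]
    for n in sides:
        c=cam(n,f'{n}{tag}.png');P=pts(c)
        m=(abs(P[...,2]-fz)<.006)&(P[...,0]>hx-.05)&(P[...,0]<hx+.15)&(abs(P[...,1]-hy)<.05)&(c['img'].mean(2)<90)
        Q=P[m]
        if len(Q)>20:
            r=cv2.minAreaRect((Q[:,:2]*1000).astype(np.float32)); A=np.c_[Q[:,0]-hx,np.ones(len(Q))]
            k=np.linalg.lstsq(A,Q[:,2],rcond=None)[0]
            print(n,'fork',np.round([*r[0],*r[1],r[2]],1),'slope',k)
        for nm,ctr in (('roll',rz[0]),):
            m=(np.hypot(P[...,0]-ctr[0],P[...,1]-ctr[1])<.05)&(abs(P[...,2]-rz[1])<.005)&(c['img'].mean(2)>110)
            Q=P[m]
            if len(Q)>20:
                e=cv2.minEnclosingCircle((Q[:,:2]*1000).astype(np.float32)); A=np.c_[Q[:,:2]-Q[:,:2].mean(0),np.ones(len(Q))]
                print(n,nm,len(Q),np.round([*e[0],e[1]],1),'plane',np.round(np.linalg.lstsq(A,Q[:,2],rcond=None)[0],3))
E
python3 -c "
from m import *
rep('4',((.643,.232),.08),.020)"
```

```text
time_s: 6.75
ee_pos: [0.4456, 0.2308, 0.0772]
tcp_rot: [-3.133, 0.001, 1.571]
force: [-0.3, 0.7, -3.1]
opening: 0.0192
6.75 [0.44556446 0.23084148 0.07719692] [-3.13347291e+00  9.59875279e-04  1.57098421e+00] [-0.2775651   0.73168082 -3.05191289] 0.01915989507303297
wrist fork [4.942e+02 2.318e+02 1.653e+02 7.220e+01 2.000e-01] slope [-0.00844939  0.02153566]
wrist roll 2431 [627.4 229.9  30.8] plane [-0.011 -0.02   0.08 ]
scene fork [4.950e+02 2.304e+02 1.667e+02 7.320e+01 1.000e-01] slope [-0.00609465  0.02185372]
scene roll 776 [643.9 231.4  36.2] plane [0.007 0.    0.08 ]
side fork [494.  228.9 167.2  75.    0. ] slope [-0.00667728  0.02076982]
side roll 306 [641.7 229.   37. ] plane [-0.003 -0.001  0.079]
```

View pics/wrist4.png

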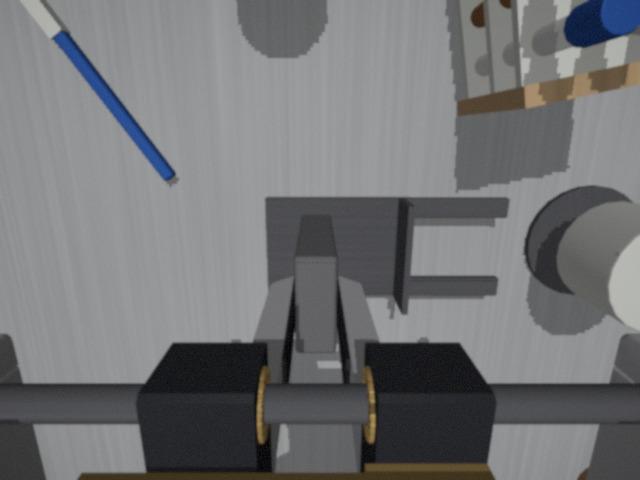

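The fork top is at 21 mm and the tines clear the collar laterally to within about 0.5 mm. I'll advance 97 mm in two calls.

```bash
python3 -m crank '[{"slide":[0.0005,0.010,0],"yaw":0},{"slide":[0.0005,0.020,0],"yaw":0},{"slide":[0.0005,0.032,0],"yaw":0},{"slide":[0.0005,0.042,0],"yaw":0},{"slide":[0.0005,0.050,0],"yaw":0}]'
python3 -c "
from m import *
rep('5',((.643,.232),.08),.020)"
```

```text
time_s: 7.4
ee_pos: [0.4981, 0.2321, 0.0782]
tcp_rot: [-3.137, -0.0, 1.571]
force: [1.0, 0.5, -3.4]
opening: 0.0195
7.4 [0.49813338 0.23207525 0.0782281 ] [-3.13675903e+00 -7.37013434e-05  1.57126479e+00] [ 0.98253169  0.50861913 -3.35170828] 0.019507500519589622
wrist fork [5.475e+02 2.331e+02 1.663e+02 7.190e+01 1.000e-01] slope [-0.00567224  0.02254128]
wrist roll 10400 [643.5 233.   35.6] plane [ 0.005 -0.004  0.08 ]
scene fork [548.3 230.6  74.3 166.2  89.7] slope [-0.0040196   0.02208197]
scene roll 775 [644.4 231.   35.9] plane [-0.003 -0.003  0.08 ]
side fork [5.501e+02 2.297e+02 1.769e+02 7.570e+01 3.000e-01] slope [-0.00553274  0.02065954]
side roll 304 [642.5 229.6  36.5] plane [-0.009 -0.001  0.078]
```

View pics/scene5.png

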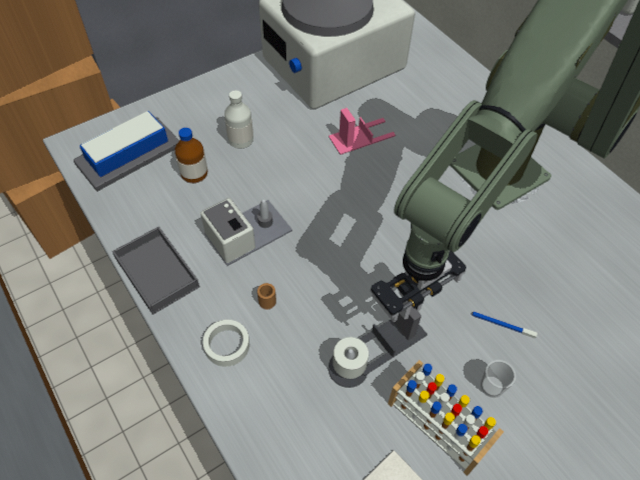

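The tines straddle the collar below the roll at scene (350,357), laterally aligned, with 44.5 mm still to go.

```bash
python3 -m crank '[{"slide":[0,0.012,0],"yaw":0},{"slide":[0,0.024,0],"yaw":0},{"slide":[0,0.034,0],"yaw":0},{"slide":[0,0.042,0],"yaw":0},{"slide":[0,0.042,0],"yaw":0}]'
python3 -c "
from m import *
rep('6',((.643,.232),.08),.020)
c=cv2.imread('pics/scene6.png')[290:400,300:440];d=cv2.imread('pics/side6.png')[140:260,240:380]
cv2.imwrite('pics/crop6.png',cv2.hconcat([cv2.resize(c,(400,320)),cv2.resize(d,(400,320))]))"
```

```text
time_s: 8.05
ee_pos: [0.5408, 0.232, 0.0779]
tcp_rot: [-3.137, -0.0, 1.571]
force: [-0.0, 0.9, -2.4]
opening: 0.0194
8.05 [0.54077182 0.23196113 0.07793368] [-3.13706652e+00 -1.75332077e-04  1.57054547e+00] [-0.0367869   0.94562058 -2.41548522] 0.019376043525423162
wrist fork [589.3 233.2  71.7 165.2  90. ] slope [-0.00528189  0.02224212]
wrist roll 10239 [642.8 232.7  35.3] plane [ 0.003 -0.003  0.08 ]
scene fork [587.6 231.1  72.7 168.8  90. ] slope [-0.00613342  0.02147459]
scene roll 786 [644.3 231.4  35.3] plane [-0.001 -0.002  0.08 ]
side fork [585.5 229.6  74.7 167.8  89.5] slope [-0.00547274  0.02006213]
side roll 300 [641.  230.1  35.8] plane [-0.    -0.001  0.078]
```

View pics/wrist6.png

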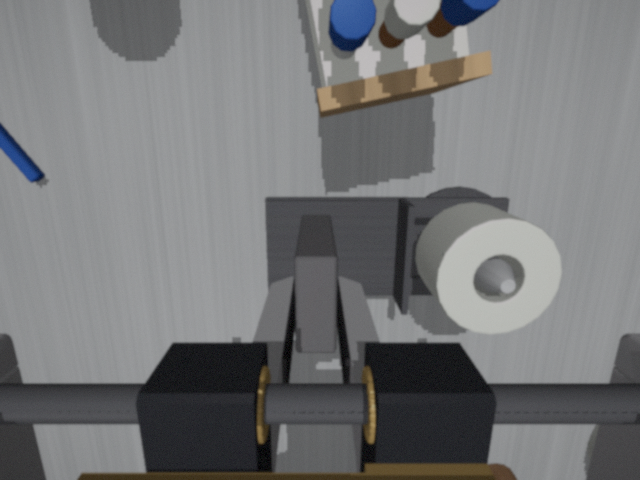

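View pics/crop6.png

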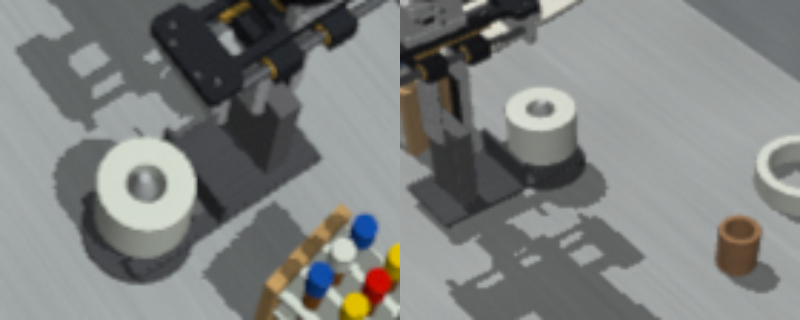

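The roll stands over both tines with a gap to the backrest (wrist (430,265)). I'll advance the last 1.5 mm and raise until the tines take the roll.

```bash
python3 -m crank '[{"slide":[0,0.0015,0],"yaw":0},{"slide":[0,0.0015,-0.004],"yaw":0},{"slide":[0,0.0015,-0.008],"yaw":0},{"slide":[0,0.0015,-0.012],"yaw":0},{"slide":[0,0.0015,-0.016],"yaw":0}]'
python3 -m crank '[{"slide":[0,0,-0.003],"yaw":0},{"slide":[0,0,-0.005],"yaw":0},{"slide":[0,0,-0.005],"yaw":0}]'
python3 -c "
from m import *
rep('7',((.643,.232),.091),.042)
c=cv2.imread('pics/scene7.png')[290:400,300:440];d=cv2.imread('pics/side7.png')[140:260,240:380]
cv2.imwrite('pics/crop7.png',cv2.hconcat([cv2.resize(c,(400,320)),cv2.resize(d,(400,320))]))"
```

```text
time_s: 8.7
ee_pos: [0.5396, 0.2319, 0.0934]
tcp_rot: [-3.133, 0.0, 1.571]
force: [-0.0, -0.3, -5.8]
opening: 0.0195
time_s: 9.0
ee_pos: [0.5398, 0.2319, 0.0987]
tcp_rot: [-3.134, 0.0, 1.571]
force: [-0.1, 0.3, -4.7]
opening: 0.0195
9.0 [0.53977998 0.23194718 0.09871835] [-3.13392511e+00  2.95785409e-04  1.57116997e+00] [-0.11948659  0.31744196 -4.71584591] 0.019487551348176754
wrist fork [5.881e+02 2.328e+02 1.658e+02 7.230e+01 3.000e-01] slope [-0.01028115  0.043015  ]
wrist roll 9393 [643.3 233.1  35.2] plane [-0.006 -0.004  0.092]
scene fork [591.8 231.   73.  171.5  90. ] slope [-0.01211469  0.04263095]
scene roll 771 [642.4 231.7  36.3] plane [-0.009 -0.003  0.091]
side fork [586.3 230.3  78.8 167.   89.6] slope [-0.00754925  0.04087177]
side roll 294 [642.3 228.1  36.5] plane [-0.021 -0.001  0.089]
```

View pics/crop7.png

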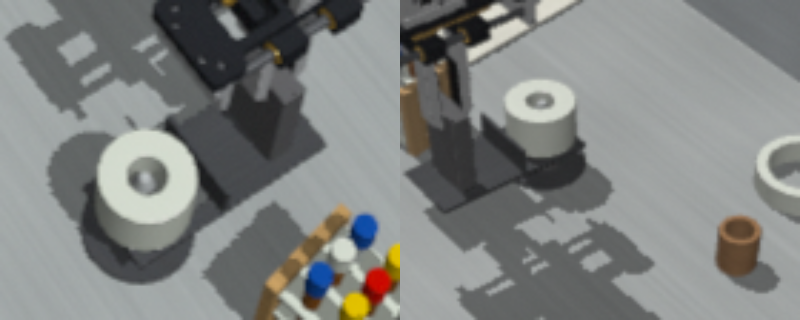

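The roll rides level on the tines, tilted about 0.6°, and has been lifted about 12 mm off the collar. Lifting on clear of the post.

```bash
python3 -m crank '[{"slide":[0,0,-0.005],"yaw":0},{"slide":[0,0,-0.014],"yaw":0},{"slide":[0,0,-0.024],"yaw":0},{"slide":[0,0,-0.033],"yaw":0},{"slide":[0,0,-0.038],"yaw":0}]'
python3 -m crank '[{"slide":[0,0,-0.005],"yaw":0},{"slide":[0,0,-0.016],"yaw":0},{"slide":[0,0,-0.030],"yaw":0},{"slide":[0,0,-0.042],"yaw":0},{"slide":[0,0,-0.046],"yaw":0}]'
python3 -m crank '[{"slide":[0,0,0],"yaw":0},{"slide":[0,0,0],"yaw":0}]'
python3 -c "
from m import *
rep('8',((.643,.232),.173),.124)
c=cv2.imread('pics/scene8.png')[230:400,300:480];d=cv2.imread('pics/side8.png')[100:260,220:400]
cv2.imwrite('pics/crop8.png',cv2.hconcat([cv2.resize(c,(400,380)),cv2.resize(d,(400,380))]))"
```

```text
time_s: 9.65
ee_pos: [0.5409, 0.2322, 0.1383]
tcp_rot: [-3.136, -0.0, 1.571]
force: [0.4, -0.0, -5.4]
opening: 0.0196
time_s: 10.15
ee_pos: [0.5428, 0.2326, 0.1871]
tcp_rot: [-3.14, -0.001, 1.571]
force: [0.2, -0.2, -4.8]
opening: 0.0191
time_s: 10.35
ee_pos: [0.543, 0.2327, 0.1874]
tcp_rot: [-3.141, -0.002, 1.571]
force: [-0.4, -0.5, -5.2]
opening: 0.0191
10.35 [0.54295013 0.23265564 0.18739188] [-3.14113579e+00 -1.60696908e-03  1.57122355e+00] [-0.3925338  -0.50474899 -5.21482284] 0.01913945534556898
wrist fork [5.912e+02 2.338e+02 1.641e+02 7.180e+01 1.000e-01] slope [-0.00666823  0.12965512]
wrist roll 762 [637.8 239.9  33.1] plane [-0.015 -0.008  0.173]
scene fork [591.3 231.4 166.   72.6   0. ] slope [-0.00418723  0.12861539]
scene roll 193 [645.6 232.1  36.3] plane [-0.02  -0.048  0.175]
side fork [589.9 229.7  74.4 168.   89. ] slope [-0.00396012  0.1279834 ]
side roll 202 [646.3 230.1  38.2] plane [0.027 0.028 0.175]
```

View pics/crop8.png

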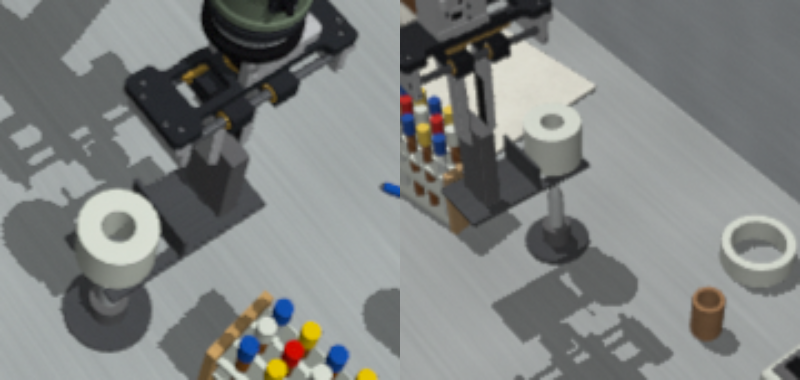

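The roll is clear of the post and stable on the fork. I'll carry it in gentle ramps towards the spindle.

```bash
python3 -m crank '[{"slide":[-0.006,-0.001,0],"yaw":0},{"slide":[-0.020,-0.003,0],"yaw":0},{"slide":[-0.036,-0.005,0],"yaw":0},{"slide":[-0.052,-0.007,0],"yaw":0},{"slide":[-0.062,-0.008,0],"yaw":0}]'
python3 -m crank '[{"slide":[-0.010,-0.001,0],"yaw":0},{"slide":[-0.026,-0.003,0],"yaw":0},{"slide":[-0.042,-0.005,0],"yaw":0},{"slide":[-0.058,-0.007,0],"yaw":0},{"slide":[-0.068,-0.009,0],"yaw":0}]'
python3 - <<'E'
from h import *
cam('side','side9.png')
E
```

```text
time_s: 11.0
ee_pos: [0.5339, 0.1681, 0.1862]
tcp_rot: [-3.139, -0.0, 1.569]
force: [0.9, 0.0, -5.5]
opening: 0.0194
time_s: 11.5
ee_pos: [0.5246, 0.0983, 0.1863]
tcp_rot: [-3.139, 0.0, 1.568]
force: [0.5, 0.6, -5.8]
opening: 0.0195
```

View pics/side9.png

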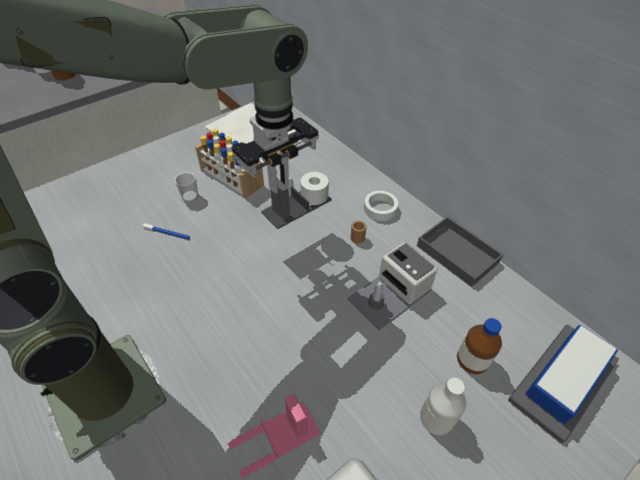

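The roll stays seated on the tines at (314,187). Continuing.

```bash
python3 -m crank '[{"slide":[-0.010,-0.001,0],"yaw":0},{"slide":[-0.026,-0.003,0],"yaw":0},{"slide":[-0.042,-0.005,0],"yaw":0},{"slide":[-0.058,-0.007,0],"yaw":0},{"slide":[-0.068,-0.009,0],"yaw":0}]'
python3 -m crank '[{"slide":[-0.010,-0.001,0],"yaw":0},{"slide":[-0.026,-0.003,0],"yaw":0},{"slide":[-0.042,-0.005,0],"yaw":0},{"slide":[-0.058,-0.007,0],"yaw":0},{"slide":[-0.068,-0.009,0],"yaw":0}]'
python3 -m crank '[{"slide":[-0.010,-0.001,0],"yaw":0},{"slide":[-0.026,-0.003,0],"yaw":0},{"slide":[-0.042,-0.005,0],"yaw":0},{"slide":[-0.056,-0.006,0],"yaw":0},{"slide":[-0.064,-0.007,0],"yaw":0}]'
```

```text
time_s: 12.05
ee_pos: [0.515, 0.0279, 0.1864]
tcp_rot: [-3.138, 0.002, 1.567]
force: [0.8, 0.3, -5.3]
opening: 0.0194
time_s: 12.55
ee_pos: [0.5057, -0.0411, 0.1867]
tcp_rot: [-3.139, 0.003, 1.567]
force: [1.3, 0.4, -4.5]
opening: 0.0195
time_s: 13.05
ee_pos: [0.4986, -0.1062, 0.1869]
tcp_rot: [-3.139, 0.003, 1.566]
force: [-0.1, 0.7, -5.4]
opening: 0.0195
```

```bash
python3 -m crank '[{"slide":[-0.010,-0.001,0],"yaw":-0.005},{"slide":[-0.024,-0.003,0],"yaw":-0.005},{"slide":[-0.038,-0.004,0],"yaw":-0.005},{"slide":[-0.048,-0.004,0],"yaw":-0.005},{"slide":[-0.054,-0.004,0],"yaw":-0.005}]'
python3 -m crank '[{"slide":[-0.008,-0.001,0],"yaw":0},{"slide":[-0.016,-0.002,0],"yaw":0},{"slide":[-0.022,-0.002,0],"yaw":0},{"slide":[-0.024,-0.002,0],"yaw":0},{"slide":[-0.024,-0.002,0],"yaw":0}]'
cat > n.py <<'E'
from h import *
def circ(Q):
    if len(Q)<8: return len(Q)
    e=cv2.minEnclosingCircle((Q[:,:2]*1000).astype(np.float32)); return len(Q),np.round([*e[0],e[1]],1).tolist(),np.round(Q.mean(0)*1000,1).tolist()
def look(tag,rtop,rx,ry):
    s=ctrl.state();print(s['time_s'],s['ee_pos'],s['tcp_rot'],s['force'],s['opening'])
    for n in ('wrist','scene','side'):
        c=cam(n,f'{n}{tag}.png');P=pts(c);g=c['img'].mean(2);ok=c['z_map']>0
        d=np.hypot(P[...,0]-rx,P[...,1]-ry)
        m=ok&(d<.045)&(abs(P[...,2]-rtop)<.005)
        print(n,'rolltop',circ(P[m]))
        if m.sum()>20:
            Q=P[m];A=np.c_[Q[:,:2]-Q[:,:2].mean(0),np.ones(len(Q))]
            print('   plane',np.round(np.linalg.lstsq(A,Q[:,2],rcond=None)[0],3))
        # bore: dark hole inside annulus, by hough on image
        d2=np.hypot(P[...,0]-.595,P[...,1]+.186)
        print(n,'tip',circ(P[ok&(d2<.02)&(P[...,2]>.077)&(P[...,2]<.092)]))
        print(n,'boxtop',cv2.minAreaRect((P[ok&(abs(P[...,0]-.693)<.06)&(abs(P[...,1]+.185)<.07)&(P[...,2]>.088)&(P[...,2]<.1)][:,:2]*1000).astype(np.float32)))
        hx,hy=s['ee_pos'][:2]; fz=s['ee_pos'][2]-.058
        m=ok&(abs(P[...,2]-fz)<.007)&(P[...,0]>hx-.05)&(P[...,0]<hx+.15)&(abs(P[...,1]-hy)<.05)&(g<90)
        if m.sum()>20:
            Q=P[m];r=cv2.minAreaRect((Q[:,:2]*1000).astype(np.float32));print(n,'fork',np.round([*r[0],*r[1],r[2]],1),np.median(Q[:,2]))
E
python3 -c "
from n import *
look('10',.179,.595,-.185)"
```

```text
time_s: 13.55
ee_pos: [0.4943, -0.1615, 0.1871]
tcp_rot: [-3.139, 0.003, 1.57]
force: [-0.4, 0.5, -5.3]
opening: 0.0197
time_s: 14.05
ee_pos: [0.4923, -0.1856, 0.1872]
tcp_rot: [-3.139, 0.003, 1.57]
force: [0.8, 0.8, -4.9]
opening: 0.0196
14.05 [ 0.49233524 -0.18563507  0.18717251] [-3.13899533e+00  2.77985991e-03  1.56971002e+00] [ 0.80087658  0.75590325 -4.85179239] 0.019639898508264433
wrist rolltop (9516, [595.3, -184.3, 35.2], [594.6, -182.0, 180.5])
   plane [ 0.003 -0.007  0.18 ]
wrist tip 0
wrist boxtop ((692.5999755859375, -182.4427032470703), (78.02681732177734, 106.835693359375), 0.8092063665390015)
wrist fork [ 541.4 -184.7   72.1  166.5   89.9] 0.13131355945621753
scene rolltop (537, [593.2, -183.4, 38.5], [597.5, -182.9, 180.1])
   plane [-0.007 -0.01   0.18 ]
scene tip (17, [597.3, -181.8, 8.3], [597.8, -178.1, 81.2])
scene boxtop ((694.431640625, -182.64337158203125), (78.6545181274414, 110.1560287475586), 0.378296822309494)
scene fork [ 540.7 -184.6  168.    74.1    0. ] 0.13098839243648608
side rolltop (620, [595.2, -187.5, 36.4], [593.0, -187.7, 179.3])
   plane [0.004 0.001 0.179]
side tip 0
side boxtop ((691.9451293945312, -186.49200439453125), (106.60832977294922, 76.84966278076172), 88.71837615966797)
side fork [ 540.1 -188.3   70.2  168.1   89.7] 0.13014847295439141
```

View pics/scene10.png

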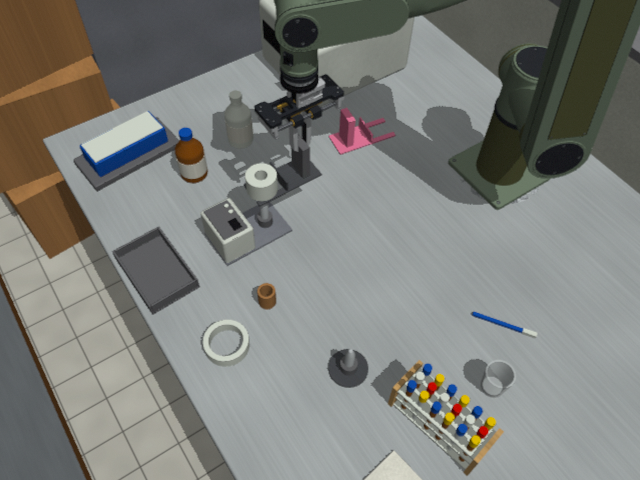

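View pics/wrist10.png

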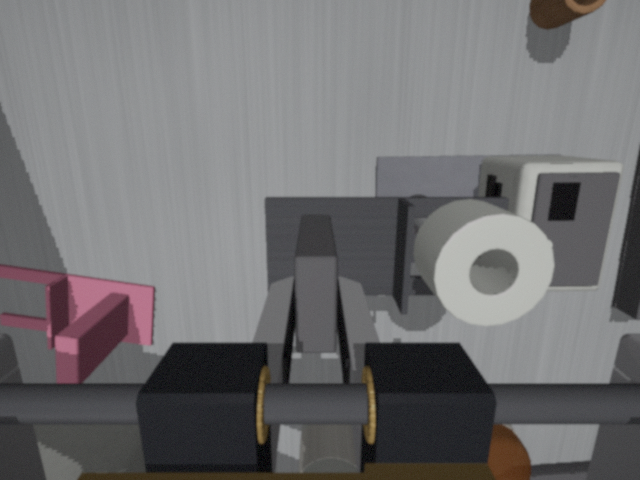

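View pics/side10.png

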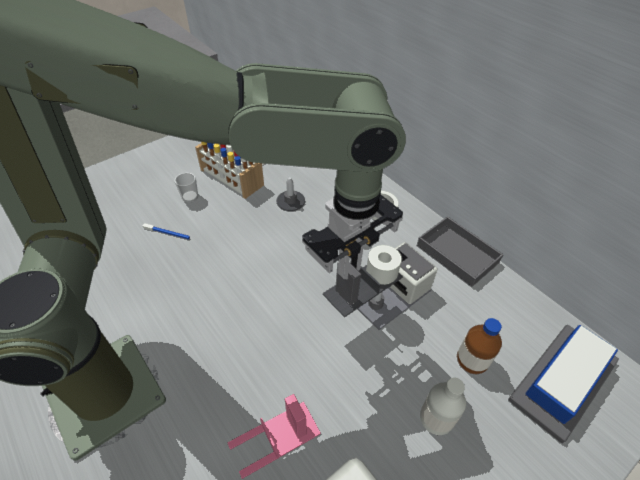

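The roll is above the spindle, at scene (261,182) over (264,212). I'll refine the offset per camera with circle fits: spindle wall with r=10 and roll wall with r=35.

```bash
cat > o.py <<'E'
from h import *
from scipy.optimize import least_squares
def fitc(Q,r,c0):
    f=lambda p:np.hypot(Q[:,0]-p[0],Q[:,1]-p[1])-r
    s=least_squares(f,c0,loss='soft_l1',f_scale=.001);return np.round(s.x*1000,1),len(Q),round(np.median(abs(f(s.x)))*1000,2)
def off(rb,rc,names=('scene','side','wrist')):
    for n in names:
        c=cam(n);P=pts(c);ok=c['z_map']>0
        for nm,c0,r,lo,hi in (('spindle',(.595,-.186),.010,.036,.072),('collar',(.595,-.186),.018,.010,.026),('roll',rc,.035,rb+.006,rb+.044)):
            d=np.hypot(P[...,0]-c0[0],P[...,1]-c0[1])
            m=ok&(abs(d-r)<.005)&(P[...,2]>lo)&(P[...,2]<hi)
            if m.sum()>15: print(n,nm,*fitc(P[m],r,c0))
        d=np.hypot(P[...,0]-rc[0],P[...,1]-rc[1])
        m=ok&(abs(P[...,2]-rb-.05)<.003)&(d<.042);Q=P[m]
        if m.sum()>20:
            h=cv2.convexHull((Q[:,:2]*1000).astype(np.float32))[:,0]/1000
            print(n,'top hull',*fitc(h,.035,rc),'med z',np.median(Q[:,2]).round(4))
E
python3 -c "
from o import *
off(.1295,(.595,-.185))"
```

```text
scene spindle [ 595.  -186.8] 76 1.21
scene collar [ 595.5 -186. ] 65 0.89
scene roll [ 595.3 -185.9] 331 0.88
scene top hull [ 595.8 -184.4] 25 0.61 med z 0.1802
side spindle [ 594.7 -186.2] 39 0.44
side collar [ 594.8 -186.6] 54 0.41
side roll [ 595.7 -185.6] 330 0.52
side top hull [ 594.9 -186. ] 28 0.35 med z 0.1795
wrist spindle [ 595.5 -184.1] 72 0.16
wrist collar [ 595.3 -184.1] 17 0.11
wrist roll [ 596.  -183.9] 2215 0.17
wrist top hull [ 595.7 -183.4] 49 0.21 med z 0.1808
```

The offset is only about (+0.5, +0.6) mm. I'll lower to just above the spindle tip and re-check.

```bash
python3 -m crank '[{"slide":[-0.0006,-0.0005,0.006],"yaw":0},{"slide":[-0.0006,-0.0005,0.015],"yaw":0},{"slide":[-0.0006,-0.0005,0.024],"yaw":0},{"slide":[-0.0006,-0.0005,0.031],"yaw":0},{"slide":[-0.0006,-0.0005,0.034],"yaw":0}]'
python3 -m crank '[{"slide":[0,0,0],"yaw":0}]'
python3 -c "
from o import *
off(.0955,(.595,-.185))
s=ctrl.state();print(s['time_s'],s['ee_pos'],s['tcp_rot'])"
```

```text
time_s: 14.85
ee_pos: [0.4908, -0.1853, 0.1515]
tcp_rot: [-3.136, 0.001, 1.571]
force: [-0.3, -0.2, -5.9]
opening: 0.0192
time_s: 14.95
ee_pos: [0.4904, -0.1851, 0.1507]
tcp_rot: [-3.135, 0.001, 1.571]
force: [0.1, -0.1, -5.6]
opening: 0.0194
scene spindle [ 597.3 -186.1] 20 1.26
scene collar [ 595.  -186.1] 60 0.9
scene roll [ 593.5 -185.8] 321 0.92
scene top hull [ 594.5 -184.4] 24 0.68 med z 0.1446
side collar [ 594.6 -186.5] 36 0.5
side roll [ 593.7 -185.5] 324 0.51
side top hull [ 592.3 -186.6] 23 1.15 med z 0.1437
wrist collar [ 595.4 -184.1] 34 0.11
wrist roll [ 594.2 -184. ] 2274 0.18
wrist top hull [ 594.  -183.5] 56 0.23 med z 0.1445
15.1 [ 0.49089545 -0.18536317  0.15160253] [-3.13668143e+00  1.56783377e-03  1.57052772e+00]
```

```bash
python3 -m crank '[{"slide":[-0.0003,0.0015,0],"yaw":0},{"slide":[-0.0003,0.002,0.004],"yaw":0},{"slide":[-0.0003,0.002,0.010],"yaw":0},{"slide":[-0.0003,0.0025,0.016],"yaw":0},{"slide":[-0.0003,0.0025,0.020],"yaw":0}]'
python3 -m crank '[{"slide":[0,0,0],"yaw":0}]'
python3 -c "
from o import *
off(.075,(.595,-.185))
s=ctrl.state();print(s['time_s'],s['ee_pos'],s['tcp_rot'],s['force'])
cam('scene','scene11.png');cam('side','side11.png')
c=cv2.imread('pics/scene11.png')[130:270,190:350];d=cv2.imread('pics/side11.png')[210:350,300:460]
cv2.imwrite('pics/crop11.png',cv2.hconcat([cv2.resize(c,(400,350)),cv2.resize(d,(400,350))]))"
```

```text
time_s: 15.6
ee_pos: [0.4928, -0.1854, 0.1305]
tcp_rot: [-3.135, 0.001, 1.571]
force: [-0.8, 0.5, -5.5]
opening: 0.0195
time_s: 15.7
ee_pos: [0.492, -0.185, 0.1294]
tcp_rot: [-3.134, -0.0, 1.571]
force: [-0.4, -1.4, -5.2]
opening: 0.0195
scene collar [ 595.7 -186.3] 62 1.01
scene roll [ 595.1 -185.8] 315 0.91
scene top hull [ 596.  -183.3] 23 0.78 med z 0.1236
side roll [ 595.3 -185.3] 313 0.5
side top hull [ 593.8 -186.6] 20 1.53 med z 0.1229
wrist collar [ 595.4 -184.2] 85 0.14
wrist roll [ 596.  -183.9] 2292 0.18
wrist top hull [ 595.6 -183.6] 52 0.4 med z 0.1232
15.85 [ 0.49273834 -0.18536559  0.1303555 ] [-3.13517802e+00  7.02077492e-04  1.57052363e+00] [ 0.70110249  0.38379726 -5.17694185]
```

View pics/crop11.png

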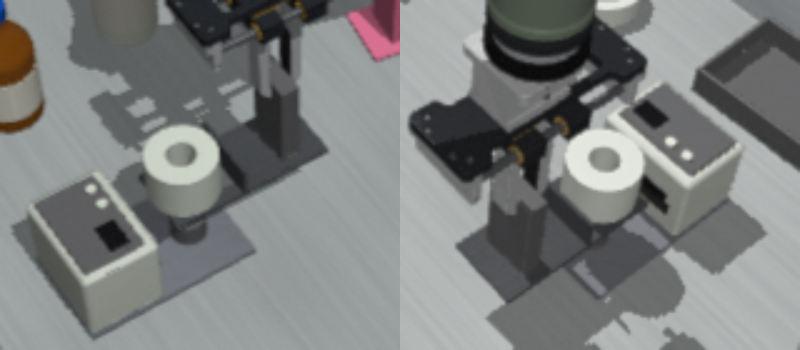

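The roll is threaded over the tip, centred to about 0.5 mm, with no side force. Continuing down.

```bash
python3 -m crank '[{"slide":[0,0,0.004],"yaw":0},{"slide":[0,0.0005,0.010],"yaw":0},{"slide":[0,0.0005,0.016],"yaw":0},{"slide":[0,0.0005,0.022],"yaw":0},{"slide":[0,0.0005,0.026],"yaw":0}]'
python3 -m crank '[{"slide":[0,0,0],"yaw":0}]'
python3 -c "
from o import *
off(.047,(.595,-.185),('scene','wrist'))
s=ctrl.state();print(s['time_s'],s['ee_pos'],s['tcp_rot'],s['force'])"
```

```text
time_s: 16.45
ee_pos: [0.4928, -0.1852, 0.1037]
tcp_rot: [-3.135, 0.0, 1.571]
force: [-0.4, -0.7, -6.0]
opening: 0.0193
time_s: 16.55
ee_pos: [0.4921, -0.1849, 0.1027]
tcp_rot: [-3.133, -0.001, 1.571]
force: [0.4, -0.1, -5.2]
opening: 0.0194
scene roll [ 595.3 -185.8] 296 0.95
scene top hull [ 596.5 -183.8] 21 0.69 med z 0.0963
wrist spindle [ 599.4 -186.9] 139 0.67
wrist roll [ 595.7 -183.6] 2291 0.18
wrist top hull [ 595.4 -183.3] 52 0.21 med z 0.0959
16.65 [ 0.49250829 -0.18507775  0.10327303] [-3.13380532e+00 -6.91051199e-05  1.57053263e+00] [ 0.0627528  -0.36748756 -4.98457742]
```

```bash
python3 -m crank '[{"slide":[0,0,0.003],"yaw":0},{"slide":[0,0,0.006],"yaw":0},{"slide":[0,0.0003,0.009],"yaw":0},{"slide":[0,0.0003,0.012],"yaw":0},{"slide":[0,0.0003,0.014],"yaw":0}]'
python3 -m crank '[{"slide":[0,0,0.0015],"yaw":0},{"slide":[0,0,0.003],"yaw":0},{"slide":[0,0,0.0045],"yaw":0},{"slide":[0,0,0.006],"yaw":0},{"slide":[0,0,0.0075],"yaw":0}]'
python3 -m crank '[{"slide":[0,0,0.001],"yaw":0},{"slide":[0,0,0.002],"yaw":0},{"slide":[0,0,0.002],"yaw":0}]'
python3 -c "
from o import *
off(.030,(.595,-.185))
s=ctrl.state();print(s['time_s'],s['ee_pos'],s['tcp_rot'],s['force'])
from m import rep
rep('12',((.595,-.185),.08),.021)
c=cv2.imread('pics/scene12.png')[130:270,190:350];d=cv2.imread('pics/side12.png')[210:350,300:460]
cv2.imwrite('pics/crop12.png',cv2.hconcat([cv2.resize(c,(400,350)),cv2.resize(d,(400,350))]))"
```

```text
time_s: 17.15
ee_pos: [0.4925, -0.185, 0.0889]
tcp_rot: [-3.133, -0.0, 1.571]
force: [0.5, 0.9, -5.0]
opening: 0.0197
time_s: 17.65
ee_pos: [0.4929, -0.1852, 0.0817]
tcp_rot: [-3.134, 0.0, 1.57]
force: [0.5, 0.2, -2.7]
opening: 0.0193
time_s: 17.95
ee_pos: [0.4928, -0.1852, 0.0796]
tcp_rot: [-3.134, 0.0, 1.571]
force: [0.6, -0.2, -3.5]
opening: 0.0193
scene roll [ 595.3 -185.8] 287 0.94
scene top hull [ 596.4 -184.2] 22 0.51 med z 0.0799
side spindle [ 599.8 -182.3] 21 1.37
side roll [ 595.4 -185.4] 283 0.48
side top hull [ 594.1 -186.7] 27 0.89 med z 0.0791
wrist spindle [ 597.6 -186.9] 304 1.65
wrist roll [ 595.7 -183.6] 2375 0.17
wrist top hull [ 595.2 -183.1] 40 0.23 med z 0.08
18.1 [ 0.49297519 -0.1852398   0.07977532] [-3.13454757e+00  2.33965511e-04  1.57050932e+00] [-0.20759442  0.29368    -1.64852505]
18.1 [ 0.49297519 -0.1852398   0.07977532] [-3.13454757e+00  2.33965511e-04  1.57050932e+00] [-0.20759442  0.29368    -1.64852505] 0.019411866599853694
wrist fork [ 541.6 -184.2   72.3  165.8   89.9] slope [-0.00796916  0.02404009]
wrist roll 10075 [ 595.  -183.3   35.4] plane [ 0.002 -0.003  0.08 ]
scene fork [ 541.8 -186.6   78.3  167.2   89.5] slope [-0.00989907  0.02337362]
scene roll 497 [ 594.4 -184.1   36.7] plane [0.    0.001 0.08 ]
side fork [ 540.4 -188.3   71.2  167.4   89.5] slope [-0.00586388  0.02263284]
side roll 522 [ 595.  -185.7   36.1] plane [-0.001  0.001  0.079]
```

View pics/crop12.png

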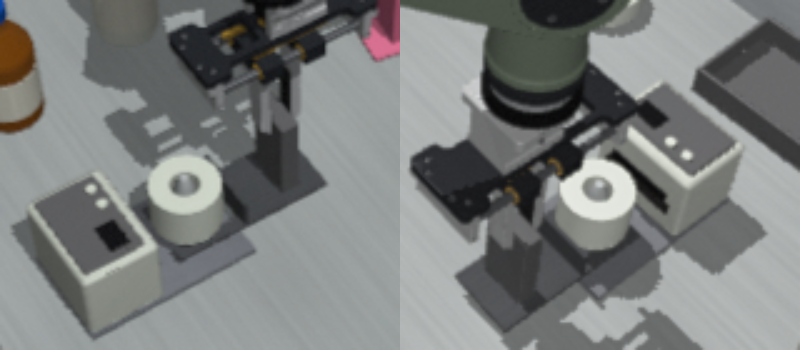

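View pics/wrist12.png

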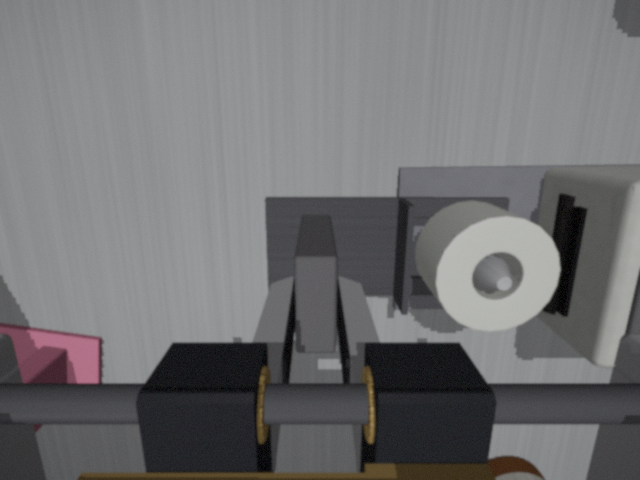

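The roll top is at 0.080 and level, the load is off the fork, and the spindle tip shows through the bore. I'll drop 1.5 mm more and draw the fork out along -x.

```bash
python3 -m crank '[{"slide":[0,0,0.0015],"yaw":0},{"slide":[0,-0.006,0.0015],"yaw":0},{"slide":[0,-0.014,0.0015],"yaw":0},{"slide":[0,-0.024,0.0015],"yaw":0},{"slide":[0,-0.032,0.0015],"yaw":0}]'
python3 -c "
from m import *
rep('13',((.595,-.185),.08),.021,('wrist','side'))"
```

```text
time_s: 18.75
ee_pos: [0.4596, -0.185, 0.0783]
tcp_rot: [-3.134, 0.0, 1.57]
force: [0.3, -0.3, -2.4]
opening: 0.0195
18.75 [ 0.45961295 -0.18503339  0.07834081] [-3.13377803e+00  5.29467796e-06  1.57038712e+00] [ 0.32517406 -0.2907637  -2.432663  ] 0.019510237817859544
wrist fork [ 5.081e+02 -1.841e+02  1.653e+02  7.210e+01  1.000e-01] slope [-0.0090586   0.02269421]
wrist roll 10346 [ 595.1 -183.1   35.3] plane [ 0.003 -0.004  0.08 ]
side fork [ 505.6 -187.9   71.7  167.    89.8] slope [-0.00898845  0.02121009]
side roll 542 [ 593.6 -186.4   35.5] plane [ 0.005 -0.003  0.079]
```

```bash
python3 -m crank '[{"slide":[0,-0.008,0],"yaw":0},{"slide":[0,-0.020,0],"yaw":0},{"slide":[0,-0.034,0],"yaw":0},{"slide":[0,-0.050,0],"yaw":0},{"slide":[0,-0.062,0],"yaw":0}]'
python3 -m crank '[{"slide":[0,0,-0.01],"yaw":0},{"slide":[0,0,-0.03],"yaw":0},{"slide":[0,0,-0.03],"yaw":0}]'
python3 -c "
from m import *
rep('14',((.595,-.185),.08),.050)"
```

```text
time_s: 19.35
ee_pos: [0.3957, -0.1845, 0.0786]
tcp_rot: [-3.133, -0.001, 1.57]
force: [-0.1, -0.5, -2.5]
opening: 0.0196
time_s: 19.65
ee_pos: [0.3988, -0.1865, 0.1119]
tcp_rot: [-3.139, 0.004, 1.569]
force: [1.6, -0.9, -1.5]
opening: 0.0198
19.65 [ 0.39878782 -0.18650663  0.11193505] [-3.13914878  0.00382676  1.56941509] [ 1.5971002  -0.87346085 -1.51996034] 0.01981895753070901
wrist fork [ 4.480e+02 -1.861e+02  1.660e+02  7.210e+01  1.000e-01] slope [-0.00168445  0.05553637]
wrist roll 5460 [ 594.2 -183.4   35.1] plane [-0.002 -0.006  0.08 ]
scene fork [ 446.8 -187.   167.7   77.8    0.7] slope [-0.00658203  0.05346289]
scene roll 499 [ 594.2 -184.6   37.1] plane [-0.001  0.003  0.08 ]
side fork [ 444.4 -188.    72.   166.7   89.5] slope [-0.0052401   0.05246709]
side roll 557 [ 594.  -185.6   35.5] plane [ 0.004 -0.002  0.079]
```

View pics/scene14.png

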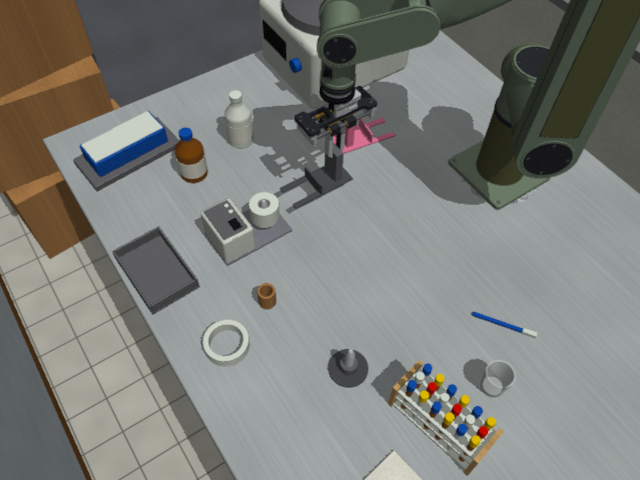

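The fork is fully out at scene (325,180) and the roll sits upright on the spindle at (264,208). I'll carry the fork to open bench near (0.44, 0.06).

```bash
python3 -m crank '[{"slide":[0.02,0,0],"yaw":0},{"slide":[0.055,0.01,0],"yaw":0},{"slide":[0.090,0.02,0],"yaw":0},{"slide":[0.120,0.03,0],"yaw":0},{"slide":[0.140,0.03,0],"yaw":0}]'
python3 -m crank '[{"slide":[0.02,0,0],"yaw":0},{"slide":[0.050,0,0],"yaw":0},{"slide":[0.080,0,0],"yaw":0},{"slide":[0.100,0,0],"yaw":0},{"slide":[0.105,0,0],"yaw":0}]'
python3 -m crank '[{"slide":[0,0,0.01],"yaw":0},{"slide":[0,0,0.022],"yaw":0},{"slide":[0,0,0.034],"yaw":0},{"slide":[0,0,0.040],"yaw":0},{"slide":[0,0,0.040],"yaw":0}]'
python3 -c "
from m import *
rep('15',((.595,-.185),.08),.016)"
```

```text
time_s: 20.3
ee_pos: [0.4266, -0.0425, 0.1076]
tcp_rot: [-3.132, -0.002, 1.571]
force: [0.4, -0.6, -2.7]
opening: 0.0195
time_s: 20.8
ee_pos: [0.4254, 0.0644, 0.1067]
tcp_rot: [-3.13, -0.002, 1.575]
force: [0.1, -0.5, -3.6]
opening: 0.0196
time_s: 21.3
ee_pos: [0.4234, 0.0639, 0.065]
tcp_rot: [-3.126, -0.002, 1.573]
force: [0.1, -0.9, -3.9]
opening: 0.0196
21.3 [0.42342758 0.06389642 0.06495514] [-3.12609353e+00 -2.27494019e-03  1.57332468e+00] [ 0.06041905 -0.86138329 -3.88404262] 0.019582299099417694
wrist fork [463.6  65.9  72.4 151.8  87.1] slope [0.05731576 0.01190993]
scene fork [474.1  64.7 167.2  72.7   0. ] slope [-0.00572624  0.01298358]
scene roll 500 [ 596.9 -185.2   36.6] plane [-0.006 -0.007  0.08 ]
side fork [4.678e+02 5.960e+01 1.585e+02 7.050e+01 1.000e-01] slope [0.01071072 0.01250998]
side roll 553 [ 594.1 -185.9   36.1] plane [ 0.002 -0.001  0.079]
```

```bash
python3 -m crank '[{"slide":[0,0,0.001],"yaw":0},{"slide":[0,0,0.002],"yaw":0},{"slide":[0,0,0.003],"yaw":0},{"slide":[0,0,0.003],"yaw":0}]'
python3 -c "
from m import *
rep('16',((.595,-.185),.08),.009,('wrist','scene'))"
```

```text
time_s: 21.85
ee_pos: [0.4254, 0.0642, 0.0639]
tcp_rot: [-3.131, -0.002, 1.574]
force: [-0.3, -0.2, -2.5]
opening: 0.0194
21.85 [0.42535664 0.06417886 0.06391266] [-3.13051057e+00 -2.14553345e-03  1.57395435e+00] [-0.26425178 -0.19058876 -2.48474403] 0.019355018577057525
wrist fork [473.6  65.4  72.2 165.6  90. ] slope [-0.01201431  0.00833978]
scene fork [4.742e+02 6.280e+01 1.675e+02 7.580e+01 4.000e-01] slope [-0.01115124  0.0083837 ]
scene roll 504 [ 596.3 -183.6   36.8] plane [ 0.019 -0.002  0.08 ]
```

View pics/wrist16.png

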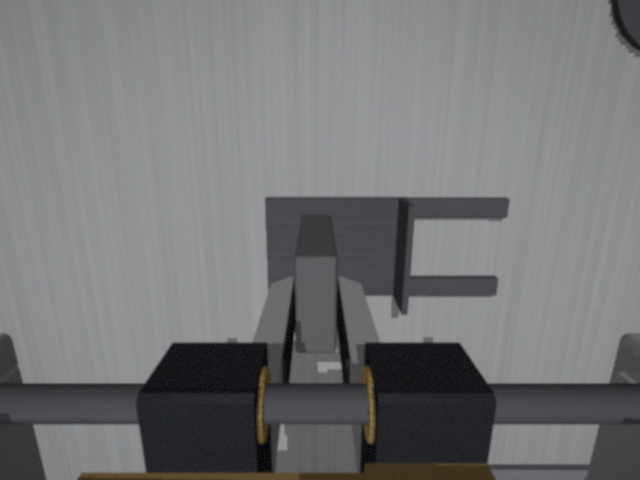

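```bash
python3 -m crank '[{"slide":[0,0,0.001],"yaw":0},{"slide":[0,0,0.002],"yaw":0},{"slide":[0,0,0.002],"yaw":0}]'
python3 -m crank '[{"slide":[0,0,0.001],"yaw":0},{"slide":[0,0,0.001],"yaw":0}]'
```

```text
time_s: 22.25
ee_pos: [0.4252, 0.0643, 0.0623]
tcp_rot: [-3.13, -0.002, 1.574]
force: [-4.1, 0.2, 3.1]
opening: 0.0197
time_s: 22.45
ee_pos: [0.425, 0.0643, 0.062]
tcp_rot: [-3.13, -0.002, 1.574]
force: [-5.2, 0.2, 7.3]
opening: 0.0199
```

The fork is on the bench (7 N). Releasing.

```bash
python3 -m crank '[{"slide":[0,0,0],"yaw":0},{"slide":[0,0,0],"yaw":0},{"slide":[0,0,0],"yaw":0},{"slide":[0,0,0],"yaw":0},{"slide":[0,0,0],"yaw":0}]' 0.7
python3 -m crank '[{"slide":[0,0,0],"yaw":0},{"slide":[0,0,0],"yaw":0}]'
```

```text
time_s: 22.95
ee_pos: [0.4252, 0.0643, 0.0619]
tcp_rot: [-3.13, -0.002, 1.574]
force: [0.6, -0.1, 1.3]
opening: 0.056
time_s: 23.15
ee_pos: [0.4252, 0.0643, 0.0619]
tcp_rot: [-3.13, -0.002, 1.574]
force: [0.7, -0.4, -0.3]
opening: 0.0654
```

```bash
python3 -m crank '[{"slide":[0,0,-0.01],"yaw":0},{"slide":[0,0,-0.03],"yaw":0},{"slide":[0,0,-0.06],"yaw":0},{"slide":[0,0,-0.10],"yaw":0},{"slide":[0,0,-0.14],"yaw":0}]'
python3 -m crank '[{"slide":[0,0,-0.02],"yaw":0},{"slide":[0,0,-0.02],"yaw":0},{"slide":[0,0,-0.02],"yaw":0},{"slide":[0,0,-0.02],"yaw":0}]'
python3 - <<'E'
from h import *
s=ctrl.state();print(s['time_s'],s['ee_pos'],s['qd'])
from m import rep
rep('17',((.595,-.185),.08),.006)
from o import off
off(.03,(.595,-.185))
for t in ['tube_rack','core','wide_roll','amber_bottle','saline_bottle','beaker','pen','roll','fork']:
    for n in ('scene','side'): print(t,n,[(np.round(d['position'],3).tolist(),round(d['conf'],2)) for d in ctrl.landmark_of(n,t)][:3])
E
```

```text
time_s: 23.65
ee_pos: [0.4264, 0.064, 0.2037]
tcp_rot: [-3.13, -0.002, 1.574]
force: [-0.3, 0.3, -0.4]
opening: 0.0656
time_s: 24.05
ee_pos: [0.4253, 0.0641, 0.222]
tcp_rot: [-3.126, -0.002, 1.574]
force: [-0.3, 0.3, -0.3]
opening: 0.0655
24.05 [0.42526223 0.06405231 0.22197042] [-0.00109947  0.00992105  0.00819929 -0.00056142  0.00030179 -0.00058848]
24.05 [0.42526223 0.06405231 0.22197042] [-3.12640592e+00 -2.28603086e-03  1.57434719e+00] [-0.29576948  0.33883569 -0.26865161] 0.06550787340210794
wrist fork [474.3  59.1 165.8  84.6   0.6] slope [-0.00200787  0.00603923]
scene fork [4.737e+02 6.310e+01 1.680e+02 7.720e+01 3.000e-01] slope [-0.00175162  0.00606158]
scene roll 502 [ 596.1 -183.9   36.3] plane [0.012 0.008 0.08 ]
side fork [4.721e+02 6.080e+01 1.648e+02 7.240e+01 2.000e-01] slope [-0.00252877  0.00473379]
side roll 550 [ 594.2 -186.2   35.3] plane [0.001 0.    0.079]
scene roll [ 595.4 -185.9] 295 0.82
scene top hull [ 596.5 -184. ] 25 0.86 med z 0.0801
side spindle [ 598.8 -183. ] 17 2.04
side roll [ 595.4 -185.4] 286 0.43
side top hull [ 594.1 -186.2] 27 0.71 med z 0.
[... 352 characters left out ...]
, 0.23, 0.03], 0.45)]
amber_bottle scene [([0.667, -0.42, -0.001], 0.89)]
amber_bottle side [([0.66, -0.423, -0.001], 0.86)]
saline_bottle scene [([0.505, -0.459, -0.0], 0.75)]
saline_bottle side [([0.509, -0.462, -0.003], 0.86)]
beaker scene []
beaker side [([0.421, 0.422, -0.003], 0.79), ([0.3, 0.337, 0.002], 0.61)]
pen scene [([0.304, 0.338, -0.0], 0.59)]
pen side [([0.299, 0.337, 0.001], 0.48)]
roll scene [([0.597, -0.183, 0.027], 0.79), ([0.425, 0.065, -0.0], 0.36)]
roll side [([0.594, -0.184, 0.029], 0.86)]
fork scene [([0.424, 0.063, -0.001], 0.78), ([0.272, -0.3, 0.001], 0.59)]
fork side [([0.273, -0.304, -0.001], 0.91), ([0.427, 0.065, -0.005], 0.81), ([0.421, 0.421, -0.002], 0.68)]
```

View pics/scene17.png

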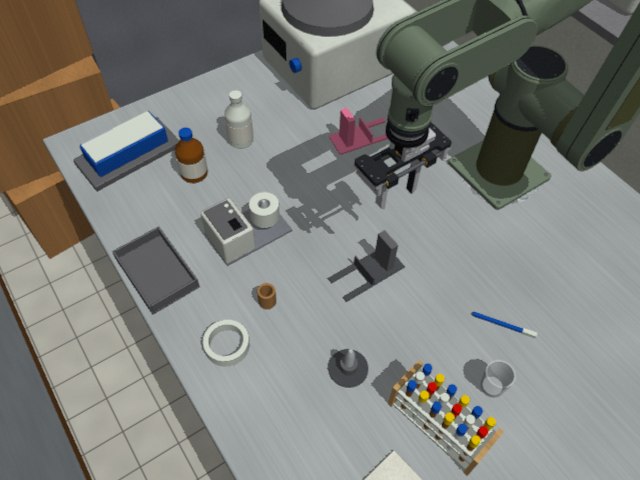

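View pics/side17.png

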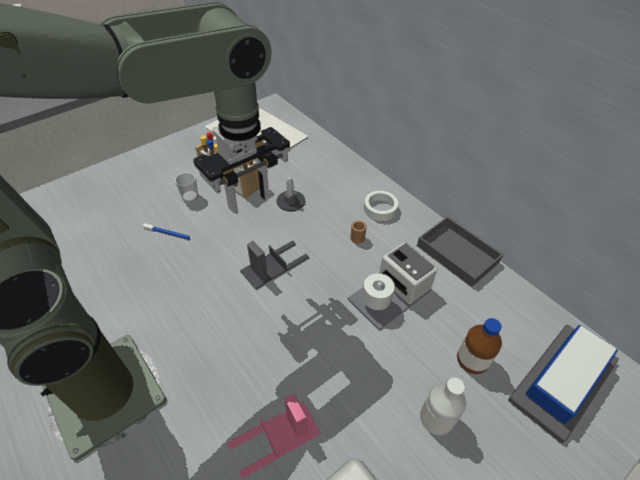

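The roll stands upright on the spindle at scene (264,208) and side (378,290). The fork lies flat on open bench at scene (370,268), and the bystanders haven't moved. Handing in.

```bash
python3 -c "
from rig import ctrl
print(ctrl.job_done())"
```

```text
the job is handed in; nothing more can be done
None
```

The film roll is now on the sealer's spindle. I carried it there only on the fork, drew the fork out, set it down flat and handed the job in at about 24 s.

**Roll:** the last checks put its top at 0.079–0.080 m (0.080 expected when fully seated). It is level to within 1° and centred on the spindle to within about 1 mm.

**Fork:** it lies flat with its top at about 6 mm and its handle at (0.425, 0.064), about 150 mm clear of the sealer.

**Bystanders:** every one was found within the detector's error of where it started. The beaker was missed in the last scene-camera check, but the side camera confirmed it in place and it is visible in both pictures.

**Disagreements:** the cameras differed from each other by 2–3 mm in absolute position, as their calibration allows, so I aligned the roll by its offset from the spindle within each camera. With the roll seated, the fits to the spindle wall (partly hidden by the roll) were poor, so I ignored them.

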